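# Set the drill's speed dial to the orange index mark and start it

## Task

On the sloping control desk, turn the speed dial clockwise by its bar grip until its white pointer stands on the orange mark of the black index ring, and let go of it. Only then press the green start button gently, fully down, and let it come up. Do not shift the index ring, and leave the files, the tin and the sanding block where they lie.

Things in the scene. Friction and masses are not known exactly. Their poses are not given: they have to be found in the camera images.
- console: Control desk fixed to the bench, turned to an operator across the bench: grey-green wedge 180 mm deep (x), 270 wide (y), 50 high at its front (-x side, away from the robot), 154 at its back; its aluminium panel slopes 30 degrees from level, down to the front. Origin at the centre of its underside, z up. The dial is 52 mm to the +y side of the panel's middle, the start button 78 mm to the -y side.
- dial_grip (a point): On the dial's axis, at the height to grip, 35 mm out from the panel; turns with the dial. z = axis, square out of the panel; x = where the pointer points. Dial: grey disc 56 mm across, top 23 mm below this point, with a bar grip 50 mm long (x), 14 wide (y), 34 tall, top 11 mm above this point. A white line on the bar's pointer half runs down its end to a 3 mm wide white pointer.
- dial_pointer (a point): Tip of the dial's white pointer: 38 mm from the dial axis, level with the index ring's top. Same axes as dial_grip.
- index_mark (a point): Inner end of the orange mark, 38 mm from the dial axis, on top of the index ring. The mark is 6 mm wide and runs 14 mm outward. x points from the dial axis out along the mark, z square out of the panel. The ring is a black disc 104 mm across, 4 mm thick, under the dial; it is stiff and must not be turned.
- dial (a joint): Angle of the speed dial in rad, 0 at its slow stop, growing clockwise as seen looking at the panel, stop at 5.24. It turns with a light drag (about 0.1 N m) and stays where it is left.
- index_ring (a joint): Angle of the index ring in rad with the same zero and sense as the dial: the pointer is on the mark when both read the same.
- start_button_top (a point): Centre of the top face of the green start button, 30 mm across, 22 mm out from the panel, in a yellow housing 46 mm across and 12 mm tall. z square out of the panel.
- start_button (a joint): Travel of the start button in m: 0 when up, 0.006 fully down on a hard stop (spring, 6 N when down); it comes up by itself. It must not be pushed with more than 35 N.
- file_a: Loose file lying on the bench, 270 mm long along x, green handle (28 mm thick) to -x, steel blade to +x. Origin on its underside, at mid length. Leave alone.
- file_b: A second file like file_a. Leave alone.
- tin: Loose round tin with a blue cap, 60 mm across, 95 mm tall, upright; origin at the centre of its underside. Leave alone.
- sanding_block: Loose yellow sanding block, 100 x 55 x 22 mm; origin at the centre of its underside. Leave alone.

How it is judged:
By the outcome, as a careful person would: the job done as asked, in the order asked, and still so for the second after the job is handed in, with the robot touching nothing.
It also fails if it takes over 51 s, if anything falls off the work surface, if the arm or the gripper's body presses on something with over 40 N, if the wrist force passes 120 N, or if a joint passes its speed limit or range.

## Robot

A 7-joint arm with a two-finger parallel gripper is mounted at the origin on the work surface. World frame = base frame: x ahead of the robot, y to its left, z up, the work surface at z = 0. Lengths are in m, angles in rad, forces in N, time in s.
With the tool pointing down it reaches from about 0.375 to 0.925 m from the base axis. Payload 3.1 kg.
Tool frame: the origin (TCP) lies between the finger pads; the fingertips stand 19 mm ahead of it and the grasp point (between the pads) is the TCP; z points along the fingers, y is the line along which they close (so a half turn about z gives the same grasp; the last joint's range is limited). The gripper opens to 85 mm and grips with 20 to 120 N. Pads are 22 mm wide; open, the fingers measure 114 mm over their backs; the gripper's body (76 mm by 85 mm) begins 54 mm behind the grasp point. The pads swing forward as they close: fully open they stand 13 mm farther back than shut.
Start: joints at [1.077, 0.383, 0.044, 1.598, -0.018, 1.161, -0.05], TCP at [0.251, -0.6, 0.25] pointing down, gripper open.
Joint ranges: [-2.61, 2.61], [-0.41, 2.15], [-1.48, 1.57], [0, 2.5], [-1.57, 4.71], [0.05, 1.97], [-2.85, 2.85]. Speed limits (rad/s): [2.79, 2.79, 3.14, 3.14, 3.14, 3.14, 3.14].

## Interface

Orientations are given as a unit quaternion [x, y, z, w].
In Python, from bench import move_ptp, movel, move_j, move_gripper, pause, inverse_kinematics, read_camera, camera_params, MotionError, sign_off, look_for, tip_of, read_time_s, read_qpos, read_joint_vel, read_effort, read_eef_pos, read_tcp_rot, read_ft_force, read_ft_torque, read_finger_gap, read_grasp_force gives the robot as it stands. Calls block until the motion is done:
- move_ptp(position, orientation): joint-space move of the TCP to a pose.
- movel(position, orientation=None, speed=0.15): straight line of the TCP; orientation=None keeps the orientation; speed is the mean speed in m/s.
- move_j(angles): joint-space move.
- move_gripper(opening, effort=None): finger opening in m; effort is the grip in N (None keeps the last); returns when the fingers have stopped.
- pause(seconds).
- inverse_kinematics(position, orientation): joint angles nearest the present ones, or None.
- read_camera(name): name is "scene" or "top"; returns the picture (420x560x3 uint8, red, green, blue); there is no depth.
- camera_params(name): a dict with "K" (3x3 intrinsics, pixels), "camera_from_world" (4x4, takes a point from world to camera coordinates). Camera axes: x right, y down, z forward; pixel columns grow to the right and rows downward; lengths in m; the calibration is good to about 2 mm. A picture is of the moment at which its call begins. camera_params takes no time and is no camera call.
A pose or a line that the arm cannot do raises MotionError and nothing moves.
- sign_off(): hands the job in; it is judged then, once.
Trained networks look in the newest picture that a camera, given by its name, has taken for a name from the list of things; names that differ only in an ending like _2 or _b are one class to them, and where a whole thing is asked for, a point or a joint stands for the part that bears it (a point fixed in the world has none). Each returns a list of dicts, best first, with "confidence" (0 to 1); they miss things now and then, are a little off and sometimes report something else, mostly with a low value. They report only what shows in the picture. A call takes as long as a camera call.
- look_for(camera, name): "at" ([column, row] in pixels, amid what is visible of it).
- tip_of(camera, name): "at" ([column, row] in pixels: a listed point, or the origin of a listed thing).
Readings, each from a call of its own:
- read_time_s(): time.
- read_qpos(): joint angles.
- read_joint_vel(): joint speeds.
- read_effort(): joint torques, N m.
- read_eef_pos(): TCP position.
- read_tcp_rot(): TCP orientation.
- read_ft_force(): force on the tool from outside, world axes, zero at the start.
- read_ft_torque(): the same for the moment, N m.
- read_finger_gap(): finger opening in m.
- read_grasp_force(): force on a finger pad.
Only numpy, scipy, OpenCV 4.12 (cv2) and the standard library are available. Lean on these libraries where they do the work, as an engineer would, in place of code of your own. Each camera call takes 0.05 s, during which the arm holds its last target. There are 200 camera calls.

## Working session

There is one attempt and no reset: what is moved stays moved. The work goes in short steps, each a Python script; the robot and the scene stay as the last script left them, time stands still between calls to the robot, and variables do not carry over. Pictures are saved under pics/ and viewed, at most 10 in all, crops included, and the job is handed in when it is done.

```bash
mkdir -p pics; python3 - <<'E'
from bench import *
import cv2,numpy as np
ims=[]
for c in("scene","top"):
    im=read_camera(c); cv2.imwrite(f"pics/{c}0.png",im[:,:,::-1]); p=camera_params(c)
    print(c,np.round(p["K"],1).tolist(),np.round(p["camera_from_world"],4).tolist())
    for n in("console","dial_grip","dial_pointer","index_mark","start_button_top","tin","file_a","sanding_block"):
        print(n,[(np.round(d["at"],1).tolist(),round(d["confidence"],2)) for d in tip_of(c,n)][:3])
print(read_time_s(),read_tcp_rot(),read_ft_force())
E
```

```text
scene [[409.7, 0.0, 281.0], [0.0, 409.7, 206.4], [0.0, 0.0, 1.0]] [[0.3335, 0.9427, 0.0104, -0.2126], [0.6878, -0.2357, -0.6866, -0.2751], [-0.6448, 0.2361, -0.727, 1.3055], [0.0, 0.0, 0.0, 1.0]]
console [([293.8, 226.2], 0.59)]
dial_grip [([271.4, 189.8], 0.57)]
dial_pointer [([257.5, 192.2], 0.61)]
index_mark [([290.8, 195.3], 0.77)]
start_button_top [([332.3, 202.3], 0.56)]
tin [([390.4, 253.7], 0.57)]
file_a [([211.1, 230.6], 0.91), ([178.5, 216.0], 0.8)]
sanding_block [([390.3, 203.9], 0.56)]
top [[543.5, 0.0, 277.9], [0.0, 543.5, 220.7], [0.0, 0.0, 1.0]] [[0.0166, -0.9998, 0.0066, 0.0211], [-0.9965, -0.0171, -0.0817, 0.5211], [0.0818, -0.0052, -0.9966, 1.4097], [0.0, 0.0, 0.0, 1.0]]
console []
dial_grip [([278.4, 227.7], 0.79), ([194.0, 171.7], 0.26)]
dial_pointer [([287.0, 240.2], 0.57)]
index_mark [([263.7, 225.5], 0.91)]
start_button_top []
tin [([193.8, 169.0], 0.87)]
file_a [([354.0, 275.8], 0.92), ([332.3, 250.9], 0.91)]
sanding_block [([258.2, 230.2], 0.7), ([162.7, 222.2], 0.68), ([327.7, 251.9], 0.56)]
0.9 [9.80476897e-01 1.96634317e-01 7.94739389e-06 6.54099412e-06] [-0.1784628  -0.33267763 -0.0826541 ]
```

View pics/scene0.png

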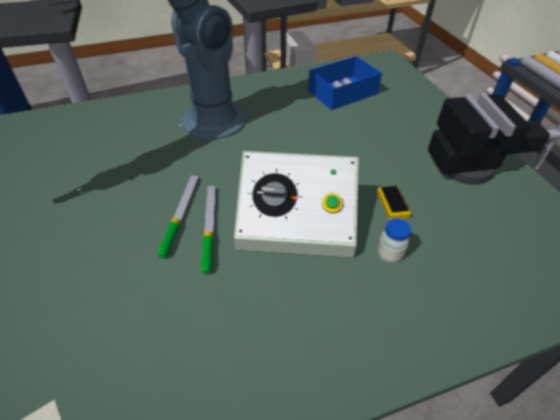

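View pics/top0.png

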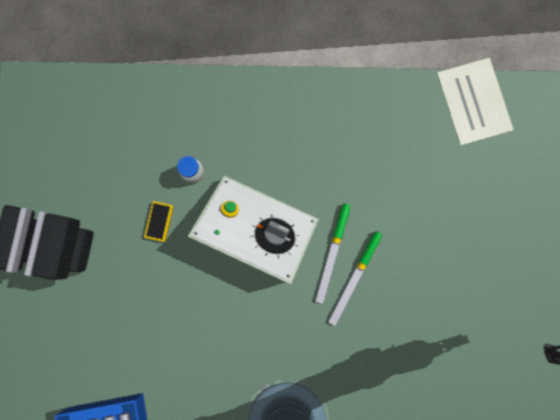

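View crops.

Scene: dial at about (275,193) with its white line to the left (257,192), orange mark to the right (293,197), button (332,203). Top: dial (275,236), mark (261,226), button (230,209). The console is yawed by about 155°. Next I'll enlarge the panel and fit the console pose.

```bash
cat > h.py <<'E'
import numpy as np,cv2
from bench import *
from scipy.spatial.transform import Rotation as R
from scipy.optimize import least_squares
P={c:camera_params(c) for c in("scene","top")}
def proj(c,X):
    T=P[c]["camera_from_world"];q=P[c]["K"]@(T[:3,:3]@np.asarray(X)+T[:3,3]);return q[:2]/q[2]
S=R.from_euler('y',-30,degrees=True).as_matrix() # panel frame in console: z=outward normal (-sin30,0,cos30)
def cons(p): return R.from_euler('z',p[2]).as_matrix(),np.array([p[0],p[1],0])
def panel(p,u,v,w): # u up slope, v console y, w out
    Rz,t=cons(p); return Rz@(np.array([0,0,.102])+S@np.array([u,v,w]))+t
L=dict(c_fl=(-.104,.135,0),c_fr=(-.104,-.135,0),c_bl=(.104,.135,0),c_br=(.104,-.135,0),dial=(0,.052,.035),btn=(0,-.078,.022))
def fit(obs,p0):
    f=lambda p:np.concatenate([proj(c,panel(p,*L[n]))-q for c,n,q in obs])
    return least_squares(f,p0,loss='soft_l1')
E
python3 - <<'E'
from h import *
obs=[("top",n,q) for n,q in dict(c_fl=(319,219),c_fr=(225,178),c_bl=(290,283),c_br=(190,237),dial=(278.4,227.7),btn=(230,208)).items()]
obs+=[("scene",n,q) for n,q in dict(c_fl=(237,240),c_fr=(356,246),c_bl=(243,154),c_br=(359,158),dial=(271.4,189.8),btn=(332.3,202.3)).items()]
r=fit(obs,[.55,0,2.7]);print(r.x)
for (c,n,q),e in zip(obs,r.fun.reshape(-1,2)):print(c,n,q,e.round(1))
a=cv2.imread("pics/scene0.png")[140:270,225:385];b=cv2.imread("pics/top0.png")[165:295,180:340]
cv2.imwrite("pics/crop.png",np.hstack([cv2.resize(x,None,fx=2.5*1,fy=2.5*1,interpolation=2) for x in(a,b)]))
p=r.x
for c,im in(("scene",a),("top",b)):
    pass
print("dial",panel(p,*L["dial"]),"btn",panel(p,*L["btn"]))
E
```

```text
[0.49968349 0.08466988 2.72248246]
top c_fl (319, 219) [-0.3 -1. ]
top c_fr (225, 178) [-0.8 -3.8]
top c_bl (290, 283) [ 0.6 -0.1]
top c_br (190, 237) [-2.3 -2.2]
top dial (278.4, 227.7) [-0.5 -0. ]
top btn (230, 208) [-1.3  0. ]
scene c_fl (237, 240) [-4.2 -1.7]
scene c_fr (356, 246) [-1.2  0.6]
scene c_bl (243, 154) [-1.2 -3.5]
scene c_br (359, 158) [-1.3 -0.7]
scene dial (271.4, 189.8) [1.4 1.6]
scene btn (332.3, 202.3) [-0.5 -5.6]
dial [0.49450761 0.03004882 0.13231089] btn [0.54147339 0.15144267 0.12105256]
```

View pics/crop.png

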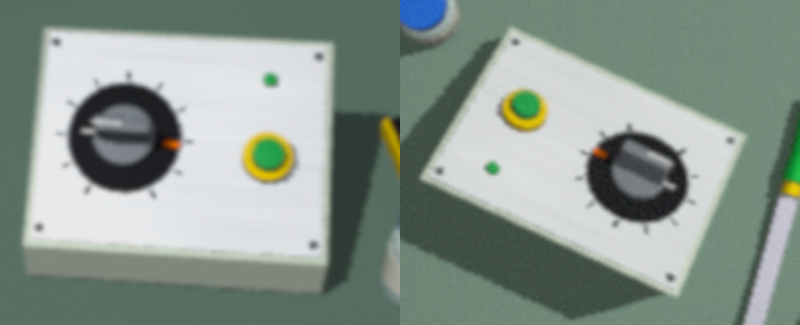

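The crop shows pointer tip at scene (257,192) / top (290,239), mark inner end at scene (290,197) / top (262,227), and the button a little downslope of the panel's middle. I'll refit with the button and dial slope positions free and compute the angles.

```bash
cat >> h.py <<'E'
OBS=[("top",n,q) for n,q in dict(c_fl=(318.4,219.4),c_fr=(224,176.4),c_bl=(291,282.5),c_br=(188.6,237),ring=(275,235.6),btn=(230.4,206.2)).items()]
OBS+=[("scene",n,q) for n,q in dict(c_fl=(235.4,238.2),c_fr=(355,242.8),c_bl=(243.2,151.5),c_br=(358,157.2),ring=(274.8,194.8),btn=(332.2,201.8)).items()]
def loc(n,p):
    if n=="ring":return(p[3],.052,.004)
    if n=="btn":return(p[4],-.078,.022)
    return L[n]
def fit2():
    f=lambda p:np.concatenate([proj(c,panel(p,*loc(n,p)))-q for c,n,q in OBS])
    return least_squares(f,[.5,.085,2.72,0,0],loss='soft_l1')
def ontop(c,px,p,w): # ray onto panel-parallel plane at w -> (u,v)
    g=least_squares(lambda s:proj(c,panel(p,s[0],s[1],w))-px,[0,0.05]);return g.x
def ang(c,px,p,w=.004): # clockwise angle, from downslope?? measured as atan2
    u,v=ontop(c,px,p,w);return np.degrees(np.arctan2(v-.052,u-p[3])),np.hypot(v-.052,u-p[3])
E
python3 - <<'E'
from h import *
r=fit2();p=r.x;print(p)
for (c,n,q),e in zip(OBS,r.fun.reshape(-1,2)):print(c,n,q,e.round(1))
for c,n,q in(("scene","ptr",(257,192.4)),("scene","ptr_n",(257.5,192.2)),("scene","mark",(290.2,197.2)),("scene","mark_n",(290.8,195.3)),("top","ptr",(290.4,239.4)),("top","ptr_n",(287,240.2)),("top","mark",(262,227)),("top","mark_n",(263.7,225.5))):print(c,n,ang(c,q,p))
print(panel(p,p[3],.052,.035),panel(p,p[4],-.078,.022))
Rz,t=cons(p);print("axes u,v,n\n",(Rz@S).T)
E
```

```text
[ 4.97161630e-01  8.61687982e-02  2.73554702e+00  3.54271943e-05
 -1.36637433e-02]
top c_fl (318.4, 219.4) [-0.4 -1.2]
top c_fr (224, 176.4) [-1.1 -0.8]
top c_bl (291, 282.5) [-0.3  1. ]
top c_br (188.6, 237) [-1.4 -0.3]
top ring (275, 235.6) [-0.3 -0.7]
top btn (230.4, 206.2) [-0.3 -0.9]
scene c_fl (235.4, 238.2) [-1.8 -0.3]
scene c_fr (355, 242.8) [0.4 2.2]
scene c_bl (243.2, 151.5) [-1.7 -1.4]
scene c_br (358, 157.2) [-0.7 -1.3]
scene ring (274.8, 194.8) [-1.  -0.4]
scene btn (332.2, 201.8) [-0.4 -0.4]
scene ptr (np.float64(86.25902207735709), np.float64(0.03851319938669906))
scene ptr_n (np.float64(85.33477163397271), np.float64(0.03745432949842073))
scene mark (np.float64(-96.85640647163255), np.float64(0.0378023443585681))
scene mark_n (np.float64(-89.99587370856175), np.float64(0.038633669289524435))
top ptr (np.float64(99.57421529992398), np.float64(0.040568404275521316))
top ptr_n (np.float64(90.83124984958644), np.float64(0.0331290666555803))
top mark (np.float64(-98.89551363129742), np.float64(0.0372481485445211))
top mark_n (np.float64(-108.9433307213723), np.float64(0.03662387345329756))
[0.49267158 0.0314969  0.1323286 ] [0.54894662 0.14880798 0.11422069]
axes u,v,n
 [[-0.79560879  0.34206236  0.5       ]
 [-0.39497959 -0.91868989  0.        ]
 [ 0.45934495 -0.1974898   0.8660254 ]]
```

```bash
cat >> h.py <<'E'
p=np.array([0.49716163,0.0861688,2.73554702,3.5e-05,-0.0136637])
Rz,_=cons(p);A=Rz@S; n=A[:,2]
def quat(a): # bar direction angle a (deg, atan2(v,u)); tool x along bar, z=-n
    a=np.radians(a);x=A@np.array([np.cos(a),np.sin(a),0]);z=-n
    return R.from_matrix(np.c_[x,np.cross(z,x),z]).as_quat()
DG=panel(p,p[3],.052,.035);BT=panel(p,p[4],-.078,.022)
SH={"top":np.array([.3,.7]),"scene":np.array([1.,.4])} # observed - model at ring
def orange(c,im):
    h=cv2.cvtColor(im,cv2.COLOR_RGB2HSV).astype(int);c0=proj(c,panel(p,0,.052,.004))
    m=(h[...,0]<14)&(h[...,1]>150)&(h[...,2]>90);yy,xx=np.nonzero(m)
    k=np.hypot(xx-c0[0],yy-c0[1])<28;w=h[yy[k],xx[k],1]
    return np.array([np.average(xx[k],weights=w),np.average(yy[k],weights=w)]),k.sum()
E
python3 - <<'E'
from h import *
for c in("scene","top"):
    im=cv2.imread(f"pics/{c}0.png")[:,:,::-1].copy();o,k=orange(c,im);print(c,o,k,ang(c,o,p),ang(c,o-SH[c],p))
    for q in({"scene":(257,192.4),"top":(290.4,239.4)}[c],):print("ptr",ang(c,np.array(q)-SH[c],p))
for a in range(-180,180,30):
    s=[inverse_kinematics(DG+n*d,quat(a)) for d in(.0,.1)]
    print(a,[None if q is None else np.round(q,2).tolist() for q in s])
for a in(0,90,180,-90):
  q=inverse_kinematics(BT+n*.05,quat(a));print(a,None if q is None else np.round(q,2).tolist())
E
```

```text
scene [293.07096269 197.23689016] 17 (np.float64(-95.49489351410219), np.float64(0.04422060717261865)) (np.float64(-94.69794089040909), np.float64(0.04184849210799838))
ptr (np.float64(85.33657123323353), np.float64(0.040912133993274584))
top [259.6769181  225.79313694] 15 (np.float64(-98.14641054564042), np.float64(0.04374354107336381)) (np.float64(-99.7978831862438), np.float64(0.04540371370011872))
ptr (np.float64(102.09052100539243), np.float64(0.03949799442407348))
-180 [[0.2, 0.54, -0.28, 1.74, -0.09, 1.34, -2.01], [0.2, 0.52, -0.25, 1.57, -0.1, 1.54, -2.0]]
-150 [[0.24, 0.55, -0.33, 1.74, -0.07, 1.34, -1.51], [0.25, 0.53, -0.32, 1.57, -0.07, 1.54, -1.5]]
-120 [[0.24, 0.55, -0.34, 1.74, -0.07, 1.34, -0.99], [0.2, 0.52, -0.25, 1.57, -0.1, 1.54, -0.96]]
-90 [[0.31, 0.57, -0.42, 1.73, -0.03, 1.35, -0.5], [0.28, 0.53, -0.37, 1.56, -0.05, 1.54, -0.48]]
-60 [[0.4, 0.59, -0.54, 1.73, 0.03, 1.35, -0.03], [0.4, 0.57, -0.54, 1.56, 0.02, 1.55, -0.02]]
-30 [[0.48, 0.62, -0.65, 1.73, 0.09, 1.36, 0.44], [0.48, 0.6, -0.66, 1.55, 0.08, 1.55, 0.46]]
0 [[0.48, 0.62, -0.65, 1.73, 0.09, 1.36, 0.96], [0.48, 0.6, -0.66, 1.55, 0.07, 1.55, 0.98]]
30 [[0.53, 0.65, -0.72, 1.72, 0.13, 1.36, 1.45], [0.53, 0.62, -0.73, 1.55, 0.11, 1.56, 1.47]]
60 [[0.83, 0.96, -1.25, 1.71, 0.52, 1.51, 1.64], [0.8, 0.89, -1.25, 1.54, 0.44, 1.66, 1.7]]
90 [[0.83, 0.96, -1.25, 1.71, 0.52, 1.51, 2.16], [0.8, 0.89, -1.25, 1.54, 0.44, 1.66, 2.23]]
120 [[-0.89, 1.11, 1.36, 1.79, -0.95, 1.78, -2.24], [-0.8, 1.0, 1.37, 1.62, -0.85, 1.87, -2.32]]
150 [[0.16, 0.54, -0.23, 1.74, -0.11, 1.35, -2.51], [0.17, 0.52, -0.21, 1.57, -0.11, 1.54, -2.51]]
0 [0.31, 0.75, -0.7, 1.49, 0.11, 1.45, 0.79]
90 [0.57, 1.04, -1.25, 1.47, 0.52, 1.58, 2.04]
180 [0.09, 0.66, -0.38, 1.5, -0.08, 1.44, -2.2]
-90 [0.19, 0.69, -0.51, 1.49, -0.01, 1.44, -0.69]
```

```bash
python3 - <<'E'
from h import *
q=np.array(inverse_kinematics(DG+n*.14,quat(0)));q[6]+=np.radians(92)
print(q.round(2));move_j(q.tolist());move_gripper(.05,25)
print(read_time_s(),read_eef_pos()-(DG+n*.14),(R.from_quat(read_tcp_rot())*R.from_quat(quat(92)).inv()).magnitude())
f0=read_ft_force()
movel((DG+n*.04).tolist(),quat(92).tolist(),speed=.1)
for c in("scene","top"):cv2.imwrite(f"pics/{c}1.png",read_camera(c)[:,:,::-1])
print(read_time_s(),f0,read_ft_force())
a=cv2.imread("pics/scene1.png")[100:270,205:385];b=cv2.imread("pics/top1.png")[145:315,180:360]
cv2.imwrite("pics/crop1.png",np.hstack([cv2.resize(x,None,fx=2.2,fy=2.2,interpolation=2) for x in(a,b)]))
E
```

```text
[ 0.48  0.6  -0.65  1.47  0.07  1.63  2.59]
3.75 [-1.10256629e-05 -1.41944675e-04  8.37920433e-06] 0.00023525711223596388
5.0 [-0.64855188 -0.4628357   0.39776018] [-0.41835226  0.22509662 -1.12987999]
```

View pics/crop1.png

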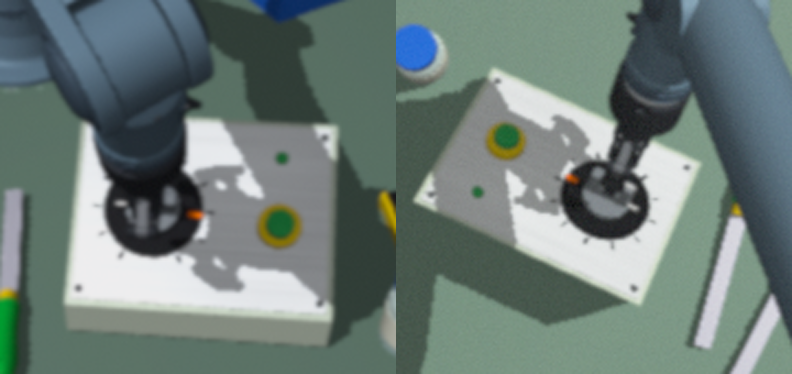

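The fingers straddle the bar in both views, so I'll lower, grip lightly and turn to the mark at about a = −97°.

```bash
python3 - <<'E'
from h import *
movel((DG+n*.001).tolist(),speed=.06)
print("ft",read_ft_force());move_gripper(.0,25)
print("gap",read_finger_gap(),read_grasp_force(),read_ft_force(),read_ft_torque())
q=np.array(read_qpos());q0=q[6]
for s in range(1,7):
    q[6]=q0-np.radians(189.2)*s/6;move_j(q.tolist())
    print(s,read_time_s(),read_finger_gap(),(read_eef_pos()-DG).round(4),np.round(read_ft_force(),1),np.round(read_ft_torque(),2))
move_gripper(.05)
movel((DG+n*.06).tolist(),speed=.1)
q=np.array(inverse_kinematics(BT+n*.12,quat(-90)));move_j(q.tolist());move_gripper(0,30)
for c in("scene","top"):
    im=read_camera(c);cv2.imwrite(f"pics/{c}2.png",im[:,:,::-1]);o,k=orange(c,im);print(c,o,k,ang(c,o-SH[c],p))
    for m in("dial_pointer","index_mark"):print(m,[(np.round(d["at"],1),round(d["confidence"],2)) for d in tip_of(c,m)][:2])
print(read_time_s(),q.round(2))
a=cv2.imread("pics/scene2.png")[155:235,240:325];b=cv2.imread("pics/top2.png")[195:275,230:315]
cv2.imwrite("pics/crop2.png",np.hstack([cv2.resize(x,None,fx=4.6,fy=4.6,interpolation=2) for x in(a,b)]))
E
```

```text
ft [-0.48056252 -0.17426215  0.19360943]
gap 0.013621922756638271 26.28109484910965 [ 0.74577473 -1.19611411  2.87411848] [-0.143709   -0.08494503  0.08638607]
1 6.8083 0.013672255050222118 [0.0002 0.0003 0.0018] [-0.5  0.4  3.6] [ 0.02  0.18 -0.11]
2 7.4 0.013466483182758204 [0.     0.0009 0.002 ] [-1.6  1.6  4.8] [ 0.34  0.51 -0.25]
3 7.9917 0.013542115124650153 [0.0002 0.0015 0.0021] [-2.3  1.4  4.7] [ 0.6   0.51 -0.38]
4 8.5833 0.013508309436640515 [0.0005 0.0019 0.002 ] [-1.9  5.1  4.6] [ 1.11  0.33 -0.62]
5 9.175 0.013678181528964174 [0.0011 0.002  0.0017] [-0.9  6.4  3. ] [ 1.03  0.02 -0.69]
6 9.7667 0.013454804389470366 [0.0015 0.0019 0.0014] [-0.3  5.4  1.9] [ 1.03 -0.31 -0.71]
scene [293.20562771 197.27612863] 15 (np.float64(-94.76448500485894), np.float64(0.04216275781106609))
dial_pointer [(array([290. , 195.1]), 0.94), (array([291.9, 198.1]), 0.18)]
index_mark [(array([291.6, 201.1]), 0.96)]
top [259.49699753 225.76510067] 14 (np.float64(-99.52976729880734), np.float64(0.04580555837965799))
dial_pointer [(array([260.5, 228.9]), 0.82)]
index_mark [(array([263.1, 226.1]), 0.89)]
12.3917 [ 0.3   0.73 -0.7   1.36  0.09  1.58 -0.77]
```

View pics/crop2.png

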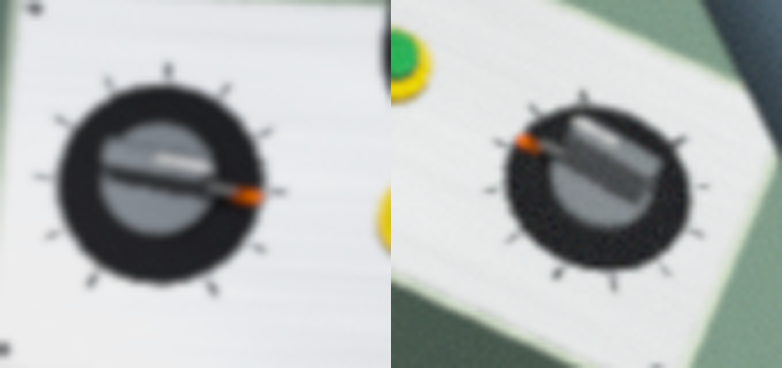

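Pointer and mark look nearly aligned in both views. I'll unwrap the ring around the mark to measure the remaining error.

```bash
cat >> h.py <<'E'
def unwrap(c,im):
    rs=np.linspace(.024,.054,31);as_=np.linspace(-130,-65,131)
    mp=np.array([[proj(c,panel(p,p[3]+r*np.cos(np.radians(a)),.052+r*np.sin(np.radians(a)),.004))+SH[c] for a in as_] for r in rs],np.float32)
    return cv2.remap(im,mp[...,0],mp[...,1],cv2.INTER_CUBIC),rs,as_
def report(tag):
    out=[]
    for c in("scene","top"):
        u,rs,as_=unwrap(c,cv2.imread(f"pics/{c}{tag}.png"));out.append(cv2.resize(u,(390,300),interpolation=1))
        f=u.astype(float)
        for i in range(3,28,2):
            g=f[i].min(1) if rs[i]<.038 else f[i,:,2]-f[i,:,0]
            g=np.clip(g-np.median(g)-.3*(g.max()-np.median(g)),0,None);print(c,round(rs[i]*1e3),round((g*as_).sum()/max(g.sum(),1),1),g.max().round())
    cv2.imwrite(f"pics/unw{tag}.png",np.hstack(out))
E
python3 -c "from h import *;report(2)"
```

```text
scene 27 -77.9 31.0
scene 29 -89.1 34.0
scene 31 -90.6 39.0
scene 33 -90.8 36.0
scene 35 -90.7 29.0
scene 37 -90.3 16.0
scene 39 -94.9 90.0
scene 41 -94.6 116.0
scene 43 -94.3 131.0
scene 45 -94.3 138.0
scene 47 -94.2 115.0
scene 49 -94.3 74.0
scene 51 -94.3 33.0
top 27 -89.8 20.0
top 29 -105.7 9.0
top 31 -112.8 31.0
top 33 -112.7 41.0
top 35 -111.6 41.0
top 37 -109.2 40.0
top 39 -98.4 44.0
top 41 -99.1 71.0
top 43 -99.4 91.0
top 45 -99.6 111.0
top 47 -99.4 132.0
top 49 -99.2 132.0
top 51 -99.2 97.0
```

View pics/unw2.png

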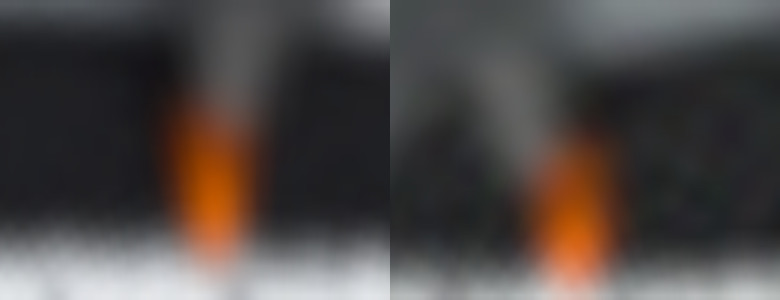

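The views disagree in opposite directions (+4° scene, −12° top), which fits a raised pointer or fin rather than a real error. The bar's edge direction doesn't depend on height, so I'll check that.

```bash
cat > bar.py <<'E'
from h import *
from scipy.ndimage import map_coordinates
import sys
def bar(tag,a0,w=.046):
  for c in("scene","top"):
    g=cv2.imread(f"pics/{c}{tag}.png").astype(float).mean(2)
    # rectify in plane w: s along bar (a0), t across; edge position t(s) by strongest gradient
    s=np.linspace(-.019,.019,20);t=np.linspace(-.016,.016,65)
    ca,sa=np.cos(np.radians(a0)),np.sin(np.radians(a0))
    m=np.array([[proj(c,panel(p,p[3]+x*ca-y*sa,.0507+x*sa+y*ca,w))+SH[c]*0 for y in t] for x in s])
    I=cv2.GaussianBlur(map_coordinates(g,[m[...,1],m[...,0]],order=3),(9,1),2)
    D=np.gradient(I,axis=1)
    for sg in(1,-1):
        E=np.clip(sg*D,0,None);k=E.mean(0).argmax();lo,hi=max(0,k-12),k+13
        W=E[:,lo:hi]**2;te=(W*t[lo:hi]).sum(1)/W.sum(1)
        b,r=np.polyfit(s,te,1,cov=True);print(c,sg,"t",round(t[k]*1e3,1),"a=",round(a0+np.degrees(np.arctan(b[0])),1),"+-",round(np.degrees(r[0,0]**.5),1),E.max().round(1))
bar(*[float(x) if i else x for i,x in enumerate(sys.argv[1:])])
E
python3 bar.py 2 -97; echo before; python3 bar.py 0 90
```

```text
scene 1 t -6.5 a= -94.1 +- 0.3 8.0
scene -1 t -14.0 a= -97.6 +- 0.1 7.6
top 1 t -6.5 a= -95.4 +- 0.2 11.5
top -1 t 7.0 a= -101.5 +- 0.4 9.7
before
scene 1 t 14.0 a= 89.0 +- 0.2 8.1
scene -1 t 6.0 a= 85.8 +- 0.4 7.9
top 1 t -7.5 a= 92.8 +- 0.5 6.8
top -1 t 6.0 a= 87.5 +- 0.3 10.4
```

Edge directions average −97°, in line with the mark at about −97°. I'll press the button under force control.

```bash
python3 - <<'E'
from h import *
movel((BT+n*.029).tolist(),speed=.1);pause(.2)
f0=np.mean([read_ft_force() for _ in range(5)],0);lg=[]
d=.029
while d>.005:
    d-=.0007;movel((BT+n*d).tolist(),speed=.01)
    f=np.mean([read_ft_force() for _ in range(3)],0)-f0;fn=f@n;lg.append((round(d*1e3,1),round(fn,1),np.round((read_eef_pos()-BT)@n*1e3,1)))
    if fn>13:break
pause(.2);print(lg,read_time_s(),(read_ft_force()-f0).round(1))
for c in("scene","top"):cv2.imwrite(f"pics/{c}3.png",read_camera(c)[:,:,::-1])
movel((BT+n*.04).tolist(),speed=.03);movel((BT+n*.12).tolist(),speed=.1)
q=read_qpos();print(read_time_s())
for c in("scene","top"):cv2.imwrite(f"pics/{c}4.png",read_camera(c)[:,:,::-1])
x=[cv2.imread(f"pics/{f}.png") for f in("scene3","scene4","top4")]
x=[x[0][130:270,220:400],x[1][130:270,220:400],x[2][140:280,160:340]]
cv2.imwrite("pics/crop4.png",cv2.resize(np.hstack(x),None,fx=1.48,fy=1.48,interpolation=2))
E
```

```text
[(28.3, np.float64(-0.9), np.float64(28.3)), (27.6, np.float64(-0.7), np.float64(27.5)), (26.9, np.float64(0.2), np.float64(26.8)), (26.2, np.float64(0.0), np.float64(26.1)), (25.5, np.float64(0.1), np.float64(25.4)), (24.8, np.float64(-0.5), np.float64(24.7)), (24.1, np.float64(-0.5), np.float64(24.0)), (23.4, np.float64(0.5), np.float64(23.3)), (22.7, np.float64(-0.1), np.float64(22.6)), (22.0, np.float64(-1.0), np.float64(21.9)), (21.3, np.float64(0.6), np.float64(21.2)), (20.6, np.float64(-0.2), np.float64(20.5)), (19.9, np.float64(-0.3), np.float64(19.9)), (19.2, np.float64(1.3), np.float64(19.6)), (18.5, np.float64(2.0), np.float64(18.8)), (17.8, np.float64(3.5), np.float64(18.0)), (17.1, np.float64(3.4), np.float64(17.3)), (16.4, np.float64(3.4), np.float64(16.6)), (15.7, np.float64(3.5), np.float64(15.9)), (15.0, np.float64(5.0), np.float64(15.2)), (14.3, np.float64(5.5), np.float64(14.5)), (13.6, np.float64(5.4), np.float64(13.9)), (12.9, np.float64(7.3), np.float64(13.6)), (12.2, np.float64(7.7), np.float64(13.5)), (11.5, np.float64(10.2), np.float64(13.5)), (10.8, np.float64(10.6), np.float64(13.5)), (10.1, np.float64(13.3), np.float64(13.4))] 20.6 [ 3.3 -4.2 13.2]
22.8
```

View pics/crop4.png

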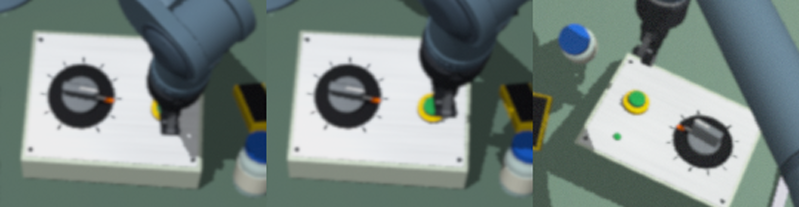

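The button went about 6 mm to its hard stop at 13 N and came back up. The pointer still stands on the mark, and the gripper is clear.

```bash
python3 -c "
from bench import *
print(sign_off())"
```

```text
the job is handed in; nothing more can be done
None
```

The job is handed in: the dial pointer stands on the orange mark, within the roughly 2° I could measure from the cameras. After I let go of it, I pressed the start button about 6 mm to its hard stop at 13 N and it came back up. The arm touched only the dial and the button, and it took about 23 s.

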